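# Lay the straight-shank cutters in their regrind cradles

## Robot

A 6-joint arm with a two-finger parallel gripper is mounted at the origin on a cart in front of the work surface, level with it; the furniture and walls round the work are solid. World frame = base frame: x ahead of the robot, y to its left, z up, the work surface at z = 0. Lengths are in m, angles in rad, forces in N, time in s.
With the tool pointing down it reaches from about 0.275 to 0.825 m from the base axis. Payload 5.2 kg.
Tool frame: the origin (TCP) lies between the finger pads; the fingertips stand 19 mm ahead of it and the grasp point (between the pads) is the TCP; z points along the fingers, y is the line along which they close (so a half turn about z gives the same grasp; the last joint's range is limited). The gripper opens to 93 mm and grips with 3 to 60 N. Pads are 15 mm wide; open, the fingers measure 128 mm over their backs; the gripper's body (75 mm by 188 mm) begins 65 mm behind the grasp point.
Start: joints at [0.975, 0.259, 1.535, -0, 1.348, -0.203], TCP at [0.211, 0.508, 0.238] pointing down, gripper open.
Joint ranges: [-3.14, 3.14], [-0.91, 2.08], [0.19, 2.58], [-1.22, 4.36], [0.22, 2.71], [-3.12, 3.12]. Speed limits (rad/s): [2.57, 2.57, 3.14, 3.14, 3.14, 3.14].

## Interface

Orientations are given as a unit quaternion [w, x, y, z].
In Python, from workcell import ctrl gives the robot as it stands.
- The arm moves only by the tool arm_command, never from a script. Its argument "steps" is a list of rows, each an object with "translation": the shift along the tool's x, y, z in units of 50 mm (1.0 is 50 mm), a list of three; "twist": the turn, a rotation vector about the tool's x, y, z in units of 6 degrees (1.0 is 6 degrees), a list of three. A call has 1 to 8 rows; each row is the pose to reach, as a shift and turn from the pose commanded when the call began, along the tool's axes at that moment; what a row does not reach only later rows make up. A row lasts 1/10 s, in which the tool goes at most 50 mm and 8.59 degrees, less where a joint would pass 70% of its speed; a pose out of reach is approached as far as the arm can. A call with a gripper value outside its range is refused whole. "claw" is the opening, from 0 (shut) to 1 (fully open), set as the call begins (left out, the last holds). The fingers move at their own pace and stop on an object; "force" is the grip in N (left out, the last holds). Time passes only in rows, so rows that repeat a pose let the fingers close. It gives the time, the measured TCP pose, the force, the opening and the grip force at its end, in the units of the state.
- ctrl.read_state(): the state, without advancing time (a new reading comes with each control period).
- ctrl.camera(name): name is "scene" or "side" or "wrist"; returns a dict with "image" (420x560x3 uint8, red, green, blue), "range_z" (420x560 float32, m along the optical axis (not along the pixel's ray), 0 where there is no reading), "fx", "fy", "cx", "cy" (pixels), "k1" (the pictures are not rectified: a ray, as slopes to the right and down, at radius r is drawn at 1 + k1 r^2 times it, then the intrinsics apply), "R" (3x3) and "t" (3): a world point X has camera coordinates R X + t. Camera axes: x right, y down, z forward; pixel columns grow to the right and rows downward; lengths in m; the calibration is good to about 2 mm. A picture is of the moment at which its call begins.
- ctrl.job_done(): hands the job in; it is judged then, once.
The state is a dict: "time": time; "qpos": joint angles; "joint_vel": joint speeds; "joint_torque": joint torques, N m; "tcp_pos": TCP position; "ee_rot": TCP orientation; "ft_force": force on the tool from outside, world axes, zero at the start; "ft_torque": the same for the moment, N m; "finger_gap": finger opening in m; "gripper_force": force on a finger pad.
Only numpy, scipy, OpenCV 4.12 (cv2) and the standard library are available. Lean on these libraries where they do the work, as an engineer would, in place of code of your own. Each camera call takes 0.05 s, during which the arm holds its last target. There are 200 camera calls.

## Task

The three straight-shank milling cutters go out for regrinding: lay each one in the cradle whose notches are cut for its thickness, down on the floor of both notches and centred lengthways, either way round. Set them down gently, do not let the cutters knock together, and leave the two taper-shank cutters and the chuck key where they are.

Things in the scene. Friction and masses are not known exactly. Their poses are not given: they have to be found in the camera images.
- cutter_d38: the thinnest of three straight-shank milling cutters: dark, spiral flutes and a plain cylindrical shank nearly as thick; 38 mm diameter, 213 mm long, 34 mm between gripping pads, 500 to 720 g. Lies flat and does not roll. Origin: on its underside at mid-length, under its centre of mass; x along its length, shank end +x; z up.
- cutter_d50: the middle one of three straight-shank milling cutters: dark, spiral flutes and a plain cylindrical shank nearly as thick; 50 mm diameter, 203 mm long, 46 mm between gripping pads, 600 to 830 g. Lies flat and does not roll. Origin: on its underside at mid-length, under its centre of mass; x along its length, shank end +x; z up.
- cutter_d60: the thickest of three straight-shank milling cutters: dark, spiral flutes and a plain cylindrical shank nearly as thick; 60 mm diameter, 213 mm long, 56 mm between gripping pads, 680 to 940 g. Lies flat and does not roll. Origin: on its underside at mid-length, under its centre of mass; x along its length, shank end +x; z up.
- cradle_small: the cradle with the narrowest notches, fixed: wooden base 186 x 70 x 12 mm (long along x) with two upright grey plastic saddles, 26 mm thick, centred at x = -68 and +68 mm; the 110 mm between is open for fingers. Notches run along x, 44 mm wide, floor 20 mm above the bench, cheeks 24 mm higher (top 6 mm chamfered). Origin: middle of its underside; z up.
- cradle_medium: the cradle with the middle notches, fixed: wooden base 186 x 81 x 12 mm (long along x) with two upright grey plastic saddles, 26 mm thick, centred at x = -68 and +68 mm; the 110 mm between is open for fingers. Notches run along x, 55 mm wide, floor 20 mm above the bench, cheeks 30 mm higher (top 6 mm chamfered). Origin: middle of its underside; z up.
- cradle_large: the cradle with the widest notches, fixed: wooden base 186 x 92 x 12 mm (long along x) with two upright grey plastic saddles, 26 mm thick, centred at x = -68 and +68 mm; the 110 mm between is open for fingers. Notches run along x, 66 mm wide, floor 20 mm above the bench, cheeks 36 mm higher (top 6 mm chamfered). Origin: middle of its underside; z up.
- taper_d40: taper-shank milling cutter, 40 mm in diameter, 213 mm long, lying among the others; its bare bright shank tapers down to a thin flat tang. Stays where it is. Origin: on its underside, at mid-length; x axis along its length with the shank at +x.
- taper_d30: slender taper-shank milling cutter, 30 mm in diameter, 223 mm long, with a bare bright tapering shank, lying apart at the far left, pointing away from the robot. Stays where it is. Origin: on its underside, at mid-length; x axis along its length with the shank at +x.
- key: T-handled chuck key, 90 x 85 mm, 19 mm high, lying in front of the steel tool box. Bystander. Origin: middle of its underside.

How it is judged:
At the end, for the whole second after the job is handed in: Each straight-shank cutter rests in its own cradle (38 narrowest, 50 middle, 60 widest) on the notch floors (20 mm up, within 5), level, within 15 mm lengthways, 8 mm sideways, 0.12 rad, either way round; taper-shank cutters and chuck key within 20 mm of their start (x of cutter_d38 in the frame of cradle_small between -0.015 and 0.015 m and y of cutter_d38 in the frame of cradle_small between -0.008 and 0.008 m and z of cutter_d38 in the frame of cradle_small between 0.015 and 0.025 m and angle between the x axis of cutter_d38 and the x axis of cradle_small, either way round below 0.12 rad and angle between each of cutter_d38, cutter_d50, cutter_d60's own z axis and vertical below 0.1 rad and linear speed of each of cutter_d38, cutter_d50, cutter_d60 below 0.02 m/s and angular speed of each of cutter_d38, cutter_d50, cutter_d60 below 0.2 rad/s and x of cutter_d50 in the frame of cradle_medium between -0.015 and 0.015 m and y of cutter_d50 in the frame of cradle_medium between -0.008 and 0.008 m and z of cutter_d50 in the frame of cradle_medium between 0.015 and 0.025 m and angle between the x axis of cutter_d50 and the x axis of cradle_medium, either way round below 0.12 rad and x of cutter_d60 in the frame of cradle_large between -0.015 and 0.015 m and y of cutter_d60 in the frame of cradle_large between -0.008 and 0.008 m and z of cutter_d60 in the frame of cradle_large between 0.015 and 0.025 m and angle between the x axis of cutter_d60 and the x axis of cradle_large, either way round below 0.12 rad and distance of each of taper_d40, taper_d30, key from where it was at the start of the episode below 0.02 m); the robot touches nothing.
It fails at once if two cutters knock together (over 3 N) (contact force between cutter_d38 and cutter_d50 above 3 N or contact force between any of cutter_d38, cutter_d50 and cutter_d60 above 3 N or contact force between any of cutter_d38, cutter_d50, cutter_d60 and taper_d40 above 3 N or contact force between any of cutter_d38, cutter_d50, cutter_d60 and taper_d30 above 3 N).
It fails at once if a cutter is dropped or slammed onto a cradle (over 90 N) (contact force between any of cutter_d38, cutter_d50, cutter_d60 and cradle_small above 90 N or contact force between any of cutter_d38, cutter_d50, cutter_d60 and cradle_medium above 90 N or contact force between any of cutter_d38, cutter_d50, cutter_d60 and cradle_large above 90 N).
It fails at once if a taper-shank cutter or a bystander is pushed more than 20 mm (distance of any of taper_d40, taper_d30, key from where it was at the start of the episode above 0.02 m).
It also fails if it takes over 90 s, if anything falls off the work surface, if the arm or the gripper's body presses on something with over 40 N, if the wrist force passes 120 N, or if a joint passes its speed limit or range.

## Working session

There is one attempt and no reset: what is moved stays moved. The work goes in short steps, Python scripts to look and compute and a tool call to move; the robot and the scene stay as the last step left them, time stands still between calls to the robot, and variables do not carry over. Pictures are saved under pics/ and viewed, at most 14 in all, crops included, and the job is handed in when it is done.

Besides the shell and the picture viewer there is one more tool, called after "Request:" as name(argument=value, ...) on one line, values as JSON. arm_command: Moves the arm, as the interface text tells. Its arguments: {"type":"object","properties":{"steps":{"type":"array"},"claw":{"type":"number"},"force":{"type":"number"}},"required":["steps"]}

```bash
mkdir -p pics; cat > h.py <<'E'
import numpy as np, cv2
from workcell import ctrl
def cam(n,save=None):
    c=ctrl.camera(n)
    if save: cv2.imwrite(save,c["image"][:,:,::-1])
    return c
def rays(c,uv):
    uv=np.asarray(uv,float).reshape(-1,1,2)
    K=np.array([[c["fx"],0,c["cx"]],[0,c["fy"],c["cy"]],[0,0,1]])
    p=cv2.undistortPoints(uv,K,np.array([c["k1"],0,0,0.]),).reshape(-1,2)
    return np.c_[p,np.ones(len(p))]
def cloud(c):
    v,u=np.mgrid[:420,:560]
    d=rays(c,np.c_[u.ravel(),v.ravel()])
    z=c["range_z"].ravel()
    X=(d*z[:,None]-c["t"])@c["R"]
    X[z==0]=np.nan
    return X.reshape(420,560,3)
E
python3 - <<'E'
from h import *
for n in ("scene","side"):
    c=cam(n,f"pics/{n}0.png"); X=cloud(c); np.savez(f"{n}0.npz",X=X,im=c["image"])
    print(n,-c["R"].T@c["t"], c["R"][2], np.isnan(X[...,0]).mean(), c["k1"])
print(ctrl.read_state())
E
```

```text
scene [ 0.0723475  -0.89327838  0.6144803 ] [ 0.38519195  0.80415955 -0.4527191 ] 0.004085884353741497 -0.12837002563321437
side [ 0.58261414 -0.99788666  0.61368243] [-0.03540254  0.89062136 -0.45336547] 0.004204931972789116 -0.1143374253551418
{'time': 0.1, 'qpos': array([ 9.75183801e-01,  2.59256135e-01,  1.53593936e+00, -2.49623721e-05,
        1.34800988e+00, -2.02787252e-01]), 'joint_vel': array([-1.06472325e-03, -5.11206052e-04, -2.49265941e-03,  1.68613439e-04,
       -1.33222947e-03,  4.09972088e-05]), 'joint_torque': array([ 7.16272480e-04, -4.38211477e+01, -2.84642476e+01,  7.20254285e-02,
        3.63348762e-02, -2.94102688e-05]), 'tcp_pos': array([0.2102613 , 0.50773406, 0.23692211]), 'ee_rot': array([-3.02202865e-04,  1.95149427e-01,  9.80773190e-01, -7.47686755e-04]), 'ft_force': array([-0.31834569,  0.44267631, -0.63102241]), 'ft_torque': array([ 0.04973986, -0.05461432, -0.0089222 ]), 'gripper_force': 0.0, 'finger_gap': 0.09306429806266246}
```

View pics/scene0.png

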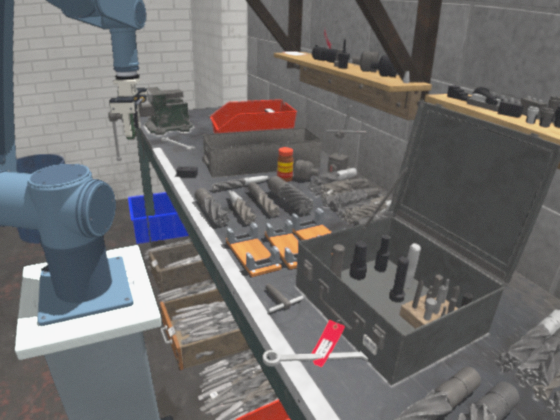

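View pics/side0.png

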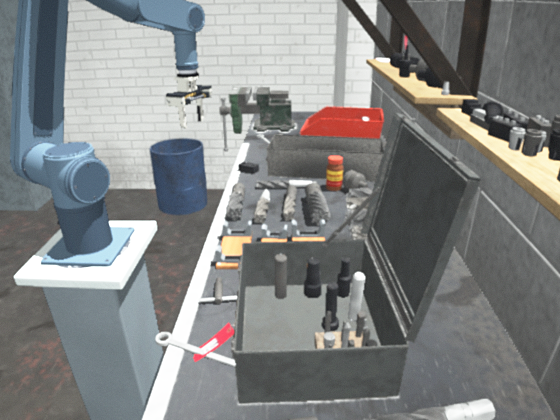

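The scene view shows four cutters at about (210,207), (240,205), (262,205) and (292,195). Another lies behind them at (245,182). The three cradles are at (253,253), (285,245) and (310,238), and the key is at (285,298). Next I'll make a top-down map from the range data.

```bash
python3 - <<'E'
from h import *
# top-down ortho, 1px = 1.25mm ; rows: x from 0.85 down to 0.25 ; cols: y from 0.45 to -0.35
s=0.00125
H,W=int(.6/s),int(.9/s)
out=np.zeros((H,W,3),np.uint8); hz=np.full((H,W),-1.)
for n in("scene","side"):
    d=np.load(n+"0.npz"); 
    X=cv2.resize(d["X"].astype(np.float32),None,fx=3,fy=3).reshape(-1,3); im=cv2.resize(d["im"],None,fx=3,fy=3).reshape(-1,3)
    r=(.85-X[:,0])/s; c=(.55-X[:,1])/s
    m=np.isfinite(r)&(r>=0)&(r<H-1)&(c>=0)&(c<W-1)&(X[:,2]>-.02)&(X[:,2]<.12)
    r=r[m].astype(int);c=c[m].astype(int);z=X[m,2]
    o=np.argsort(z)
    for a,b,zz,k in zip(r[o],c[o],z[o],im[m][o]):
        if zz>hz[a,b]: hz[a,b]=zz; out[a,b]=k
np.savez("map0.npz",hz=hz)
col=cv2.applyColorMap(np.clip(hz/.09*255,0,255).astype(np.uint8),cv2.COLORMAP_JET); col[hz<-.5]=0
g=out[:,:,::-1].copy()
for im in(col,g):
    for i in range(0,6): cv2.line(im,(0,int((.85-.3-.1*i)/s)),(W,int((.85-.3-.1*i)/s)),(255,255,255),1)
    for i in range(-1,6): cv2.line(im,(int((.55-.1*i)/s),0),(int((.55-.1*i)/s),H),(255,255,255),1)
cv2.imwrite("pics/top_h.png",col);cv2.imwrite("pics/top_c.png",g)
m=(hz>-.02)&(hz<.01);print(np.median(hz[m]))
E
```

```text
0.0010388314258307219
```

View pics/top_h.png

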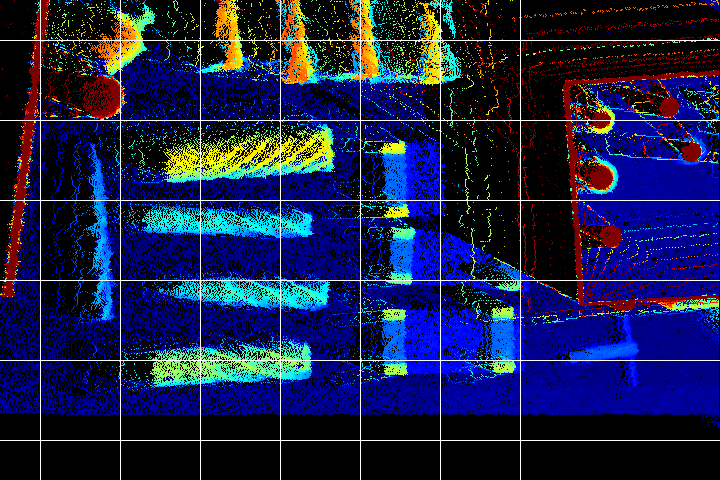

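View pics/top_c.png

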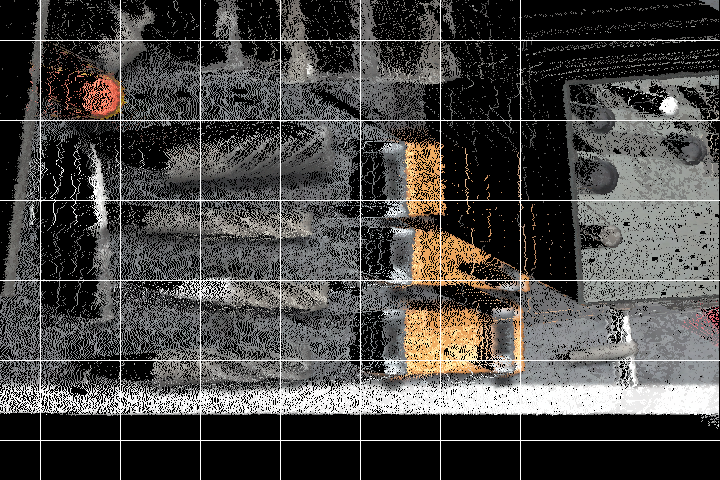

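The top-down map shows d60 at x≈.66, a dark cutter at x≈.575, one with a bright end at x≈.49, and one at x≈.39. The cradles are at x≈.425, .53 and .62, with y from about 0 to .1. I'll move the wrist camera over the area for a closer look.

```bash
cat >> h.py <<'E'
from scipy.spatial.transform import Rotation as Ro
def pose():
    s=ctrl.read_state(); return s["tcp_pos"],Ro.from_quat(np.roll(s["ee_rot"],-1)),s
def go(xyz,yaw=0.):
    """yaw: world heading of tool y, tool z straight down"""
    p,R,s=pose(); y=np.array([np.cos(yaw),np.sin(yaw),0]);z=np.array([0,0,-1.])
    T=Ro.from_matrix(np.c_[np.cross(y,z),y,z])
    print("tr",np.round(R.inv().apply(np.array(xyz)-p)/.05,2),"tw",np.round(np.degrees((R.inv()*T).as_rotvec())/6,2),"t",s["time"])
E
python3 -c "
from h import *
go([.5,.17,.42])"
```

```text
tr [-7.94 -4.03 -3.66] tw [-2.000e-02  1.000e-02  1.125e+01] t 0.1
```

Request:
arm_command(steps=[{"translation": [-1,-0.5,-0.5],"twist": [0,0,1.4]},{"translation": [-2,-1,-1],"twist": [0,0,2.8]},{"translation": [-3,-1.5,-1.5],"twist": [0,0,4.2]},{"translation": [-4,-2,-2],"twist": [0,0,5.6]},{"translation": [-5,-2.5,-2.5],"twist": [0,0,7]},{"translation": [-6,-3,-3],"twist": [0,0,8.4]},{"translation": [-7,-3.5,-3.5],"twist": [0,0,9.8]},{"translation": [-7.94,-4.03,-3.66],"twist": [0,0,11.25]}])

```text
time: 0.9
tcp_pos: [0.4511, 0.2286, 0.3969]
ee_rot: [0.0, 0.709, 0.706, 0.0]
ft_force: [0.6, 0.4, 0.1]
finger_gap: 0.093
gripper_force: 0.0
```

Request:
arm_command(steps=[{"translation": [0,0,0],"twist": [0,0,0]},{"translation": [0,0,0],"twist": [0,0,0]},{"translation": [0,0,0],"twist": [0,0,0]}])

```text
time: 1.2
tcp_pos: [0.4494, 0.2307, 0.3949]
ee_rot: [-0.001, 0.706, 0.708, -0.001]
ft_force: [-0.1, 0.3, 0.5]
finger_gap: 0.093
gripper_force: 0.0
```

```bash
python3 - <<'E'
from h import *
p,R,s=pose();print(p,R.as_matrix().round(3).tolist(),s["qpos"])
c=cam("wrist","pics/w0.png");X=cloud(c);np.savez("wrist0.npz",X=X,im=c["image"])
print(-c["R"].T@c["t"],c["R"])
go([.5,.17,.42])
E
```

```text
[0.44936496 0.23066744 0.39494178] [[-0.004, 1.0, -0.002], [1.0, 0.004, 0.0], [0.0, -0.002, -1.0]] [2.52712777e-01 1.18844148e-01 1.33369784e+00 5.37186535e-04
 1.69084042e+00 2.49266542e-01]
[0.44942402 0.30165303 0.54099117] [[ 0.99999176  0.00348589 -0.00208101]
 [ 0.00390013 -0.96720143  0.25398066]
 [-0.00112741 -0.25398668 -0.96720706]]
tr [-1.22  1.01 -0.5 ] tw [-0.02 -0.    0.04] t 1.25
```

View pics/w0.png

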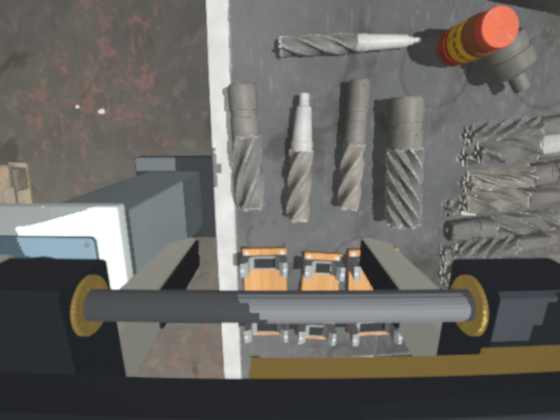

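The wrist picture shows the cutters clearly: d50 at (247,145), taper_d40 with its bright tang at (300,155), d38 at (353,145), d60 at (405,160) and taper_d30 at (345,43). The cradles start at about (264,255), (322,258) and (355,258). Next I'll measure them.

```bash
cat > meas.py <<'E'
from h import *
def cutters(X,ymin=.11,ymax=.46):
    z=X[...,2]; m=((z>.012)&(z<.08)&(X[...,1]>ymin)&(X[...,1]<ymax)&(X[...,0]>.34)&(X[...,0]<.72)).astype(np.uint8)
    n,l,st,_=cv2.connectedComponentsWithStats(m,connectivity=4)
    for i in range(1,n):
        if st[i,4]<600: continue
        P=X[l==i]; top=np.percentile(P[:,2],98); Q=P[P[:,2]>.75*top]
        (cx,cy),wh,a=cv2.minAreaRect((Q[:,:2]*1000).astype(np.float32))
        # axis from mid of x extents in y slices
        ys=np.arange(Q[:,1].min()+.01,Q[:,1].max()-.01,.005); mid=[]
        for y in ys:
            q=Q[abs(Q[:,1]-y)<.004,0]
            if len(q)>5: mid.append((y,(q.min()+q.max())/2))
        mid=np.array(mid); k=np.polyfit(mid[:,0],mid[:,1],1); yc=(P[:,1].min()+P[:,1].max())/2
        print(f"top {top:.4f} full y {P[:,1].min():.4f} {P[:,1].max():.4f} x {P[:,0].min():.4f} {P[:,0].max():.4f} axis x at yc={yc:.4f}: {np.polyval(k,yc):.4f} slope {k[0]:.4f} resid {np.std(mid[:,1]-np.polyval(k,mid[:,0])):.4f} sliceY {Q[:,1].min():.4f} {Q[:,1].max():.4f} rect",np.round([cx,cy,*wh,a],1))
if __name__=="__main__":
    X=np.load("wrist0.npz")["X"]; z=X[...,2]
    b=z[(abs(z)<.01)]; print("bench",np.median(b),np.std(b))
    cutters(X)
    im=np.load("wrist0.npz")["im"]; hsv=cv2.cvtColor(im,cv2.COLOR_RGB2HSV)
    w=((hsv[...,0]>5)&(hsv[...,0]<25)&(hsv[...,1]>110)&(abs(z-.012)<.006)&(X[...,1]<.15)&(X[...,0]>.3)).astype(np.uint8)
    n,l,st,_=cv2.connectedComponentsWithStats(w)
    for i in range(1,n):
        if st[i,4]>60: P=X[l==i]; print("wood",st[i],P.min(0).round(4),P.max(0).round(4))
    g=((z>.035)&(z<.065)&(X[...,1]<.12)&(X[...,1]>-.1)&(X[...,0]>.33)&(X[...,0]<.7)).astype(np.uint8)
    n,l,st,_=cv2.connectedComponentsWithStats(g)
    for i in range(1,n):
        if st[i,4]>15: P=X[l==i]; print("cheek",st[i],P.min(0).round(4),P.max(0).round(4))
E
python3 meas.py
```

```text
bench -0.0008956134081913286 0.0018073072106195185
top 0.0780 full y 0.4022 0.4559 x 0.6992 0.7200 axis x at yc=0.4291: 0.7028 slope -0.1340 resid 0.0017 sliceY 0.4031 0.4559 rect [708.7 428.8  17.8  53.    5.3]
top 0.0289 full y 0.4103 0.4450 x 0.4478 0.6688 axis x at yc=0.4277: 0.5464 slope 2.6493 resid 0.0000 sliceY 0.4135 0.4431 rect [555.4 430.9 215.7  26.    3.2]
top 0.0366 full y 0.1635 0.3757 x 0.5502 0.5921 axis x at yc=0.2696: 0.5720 slope 0.0356 resid 0.0010 sliceY 0.1635 0.3753 rect [571.7 269.6 211.7  32.5  88.3]
top 0.0484 full y 0.1654 0.3693 x 0.3666 0.4242 axis x at yc=0.2674: 0.3953 slope -0.0732 resid 0.0029 sliceY 0.1654 0.3687 rect [395.  267.2  43.3 203.1   3.8]
top 0.0384 full y 0.1427 0.3557 x 0.4626 0.5033 axis x at yc=0.2492: 0.4843 slope 0.0246 resid 0.0012 sliceY 0.1430 0.3340 rect [484.  238.4 191.6  33.7  87.5]
top 0.0584 full y 0.1369 0.3513 x 0.6204 0.6917 axis x at yc=0.2441: 0.6556 slope -0.0822 resid 0.0023 sliceY 0.1369 0.3513 rect [656.2 243.8  52.6 213.4   3.7]
wood [243 247  43   9 238] [0.3825 0.0728 0.0061] [0.4601 0.0867 0.0134]
wood [304 252
[... 428 characters left out ...]
heek [351 262  10  19 153] [0.5776 0.0441 0.035 ] [0.5916 0.0713 0.0572]
cheek [304 264   8  16 109] [0.4934 0.0389 0.0354] [0.5065 0.0671 0.0446]
cheek [335 266  10  16 125] [0.5502 0.0366 0.0351] [0.5647 0.0632 0.0449]
cheek [244 326   9  17 122] [ 0.3844 -0.0889  0.0352] [ 0.398  -0.0616  0.0513]
cheek [281 327   6  16  92] [ 0.4534 -0.0891  0.0395] [ 0.4628 -0.0603  0.0516]
cheek [351 327   9  20 155] [ 0.5855 -0.0919  0.035 ] [ 0.6    -0.064   0.0571]
cheek [392 326  10  18 123] [ 0.6631 -0.0881  0.0366] [ 0.6776 -0.0597  0.0571]
cheek [298 329   8  15  97] [ 0.4856 -0.0954  0.0351] [ 0.4991 -0.0683  0.0444]
cheek [328 331   9  15 105] [ 0.5433 -0.0999  0.035 ] [ 0.5574 -0.0723  0.0447]
```

Request:
arm_command(steps=[{"translation": [1,1,-0.5],"twist": [0,0,0]},{"translation": [2,1,-1],"twist": [0,0,0]},{"translation": [2.8,1,-1],"twist": [0,0,0]},{"translation": [2.8,1,-1],"twist": [0,0,0]},{"translation": [2.8,1,-1],"twist": [0,0,0]}])

```text
time: 1.75
tcp_pos: [0.4984, 0.3739, 0.4446]
ee_rot: [-0.001, 0.704, 0.71, -0.001]
ft_force: [0.2, -1.1, -0.2]
finger_gap: 0.093
gripper_force: 0.0
```

```bash
python3 - <<'E'
from h import *
p,R,s=pose();print(p,s["qpos"])
c=cam("wrist","pics/w1.png");X=cloud(c);np.savez("wrist1.npz",X=X,im=c["image"])
print(-c["R"].T@c["t"])
E
```

```text
[0.49842824 0.37394295 0.44460175] [4.64561122e-01 3.62339009e-01 9.02082062e-01 6.05700671e-04
 1.87862792e+00 4.56390261e-01]
[0.49809939 0.44495398 0.5906308 ]
```

View pics/w1.png

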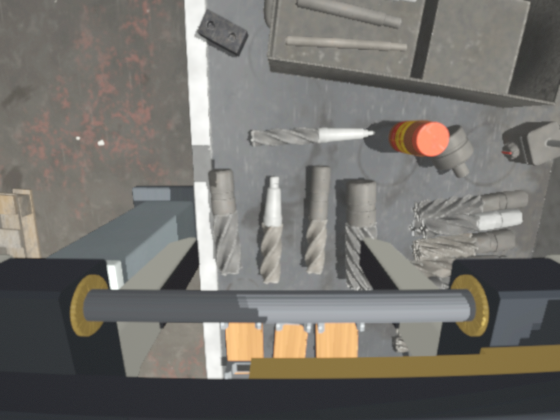

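The second wrist view agrees with the first; the row of cutters sits at x≈222, 272, 317 and 360 px, y≈220. I'll check the numbers against that view, then go to d50.

```bash
python3 - <<'E'
from meas import *
cutters(np.load("wrist1.npz")["X"])
go([.395,.267,.15],.068)
E
```

```text
top 0.0290 full y 0.4121 0.4445 x 0.4479 0.6690 axis x at yc=0.4283: 0.5456 slope 1.5822 resid 0.0000 sliceY 0.4146 0.4420 rect [548.4 429.8 199.5  23.6   2.9]
top 0.0366 full y 0.1639 0.3771 x 0.5506 0.5918 axis x at yc=0.2705: 0.5714 slope 0.0295 resid 0.0010 sliceY 0.1639 0.3771 rect [571.6 270.2 213.5  32.   88.1]
top 0.0485 full y 0.1644 0.3698 x 0.3677 0.4244 axis x at yc=0.2671: 0.3954 slope -0.0698 resid 0.0031 sliceY 0.1650 0.3695 rect [394.6 267.1  43.1 203.7   4. ]
top 0.0385 full y 0.1426 0.3560 x 0.4626 0.5045 axis x at yc=0.2493: 0.4857 slope 0.0335 resid 0.0015 sliceY 0.1435 0.3371 rect [485.  240.2 194.   34.6  88.1]
top 0.0576 full y 0.1367 0.3527 x 0.6203 0.6849 axis x at yc=0.2447: 0.6489 slope 0.0064 resid 0.0052 sliceY 0.1395 0.3517 rect [654.7 245.4  52.5 212.1   2.7]
tr [-2.09 -2.08  5.9 ] tw [-0.01  0.01 -0.59] t 1.8
```

Request:
arm_command(claw=0.75, steps=[{"translation": [-0.5,-0.5,0.7],"twist": [0,0,-0.3]},{"translation": [-1.0,-1.0,1.4],"twist": [0,0,-0.59]},{"translation": [-1.5,-1.5,2.1],"twist": [0,0,-0.59]},{"translation": [-2.09,-2.08,2.8],"twist": [0,0,-0.59]},{"translation": [-2.09,-2.08,3.7],"twist": [0,0,-0.59]},{"translation": [-2.09,-2.08,4.6],"twist": [0,0,-0.59]},{"translation": [-2.09,-2.08,5.4],"twist": [0,0,-0.59]},{"translation": [-2.09,-2.08,5.9],"twist": [0,0,-0.59]}])

```text
time: 2.6
tcp_pos: [0.3933, 0.2638, 0.1481]
ee_rot: [-0.001, 0.684, 0.729, -0.002]
ft_force: [-0.5, -0.1, 0.3]
finger_gap: 0.0699
gripper_force: 0.0
```

Request:
arm_command(steps=[{"translation": [0,0,0],"twist": [0,0,0]},{"translation": [0,0,0],"twist": [0,0,0]},{"translation": [0,0,0],"twist": [0,0,0]}])

```text
time: 2.9
tcp_pos: [0.3971, 0.2657, 0.1526]
ee_rot: [0.001, 0.684, 0.729, 0.001]
ft_force: [1.1, 0.0, -0.0]
finger_gap: 0.0699
gripper_force: 0.0
```

```bash
python3 -c "
from h import *
print(pose()[0]);go([.395,.267,.03],.068)"
```

```text
[0.39713593 0.26571255 0.15259517]
tr [ 0.03 -0.05  2.45] tw [ 0.03 -0.01 -0.04] t 2.9
```

Request:
arm_command(steps=[{"translation": [0.02,-0.05,0.5],"twist": [0,0,0]},{"translation": [0.02,-0.05,1.0],"twist": [0,0,0]},{"translation": [0.02,-0.05,1.5],"twist": [0,0,0]},{"translation": [0.02,-0.05,1.9],"twist": [0,0,0]},{"translation": [0.02,-0.05,2.2],"twist": [0,0,0]},{"translation": [0.02,-0.05,2.4],"twist": [0,0,0]},{"translation": [0.02,-0.05,2.4],"twist": [0,0,0]},{"translation": [0.02,-0.05,2.4],"twist": [0,0,0]}])

```text
time: 3.7
tcp_pos: [0.3945, 0.2667, 0.0317]
ee_rot: [0.0, 0.684, 0.729, 0.001]
ft_force: [0.3, -1.1, -0.1]
finger_gap: 0.0698
gripper_force: 0.0
```

Request:
arm_command(claw=0.3, force=45, steps=[{"translation": [0,0,0],"twist": [0,0,0]},{"translation": [0,0,0],"twist": [0,0,0]},{"translation": [0,0,0],"twist": [0,0,0]},{"translation": [0,0,0],"twist": [0,0,0]},{"translation": [0,0,0],"twist": [0,0,0]}])

```text
time: 4.2
tcp_pos: [0.3942, 0.2665, 0.0312]
ee_rot: [0.0, 0.684, 0.729, 0.001]
ft_force: [1.1, 0.4, 4.6]
finger_gap: 0.0461
gripper_force: 45.0
```

Request:
arm_command(steps=[{"translation": [0,0,-0.1],"twist": [0,0,0]},{"translation": [0,0,-0.3],"twist": [0,0,0]},{"translation": [0,0,-0.6],"twist": [0,0,0]},{"translation": [0,0,-1.0],"twist": [0,0,0]},{"translation": [0,0,-1.5],"twist": [0,0,0]},{"translation": [0,0,-2.0],"twist": [0,0,0]},{"translation": [0,0,-2.2],"twist": [0,0,0]},{"translation": [0,0,-2.2],"twist": [0,0,0]}])

```text
time: 5.0
tcp_pos: [0.3942, 0.2666, 0.142]
ee_rot: [0.001, 0.684, 0.729, 0.001]
ft_force: [-0.4, 0.0, -6.6]
finger_gap: 0.046
gripper_force: 45.0
```

```bash
python3 -c "
from h import *
p,R,s=pose();print(p,s['finger_gap'],s['ft_force'],s['ft_torque']);go([.4228,-.007,.15],.0126)"
```

```text
[0.39419425 0.26660209 0.14195111] 0.04597221229771512 [-0.39696545  0.0323253  -6.57167505] [-0.02164249  0.01118362  0.0047231 ]
tr [-5.5   0.22 -0.16] tw [ 0.02 -0.01  0.49] t 5.0
```

Request:
arm_command(steps=[{"translation": [-0.3,0.02,0],"twist": [0,0,0.1]},{"translation": [-0.9,0.04,0],"twist": [0,0,0.1]},{"translation": [-1.7,0.07,0],"twist": [0,0,0.2]},{"translation": [-2.5,0.1,0],"twist": [0,0,0.25]},{"translation": [-3.4,0.14,0],"twist": [0,0,0.3]},{"translation": [-4.3,0.18,0],"twist": [0,0,0.4]},{"translation": [-5.0,0.22,0],"twist": [0,0,0.49]},{"translation": [-5.4,0.22,0],"twist": [0,0,0.49]}])

```text
time: 5.8
tcp_pos: [0.4211, -0.0049, 0.1394]
ee_rot: [-0.001, 0.704, 0.711, -0.001]
ft_force: [0.5, 0.8, -6.7]
finger_gap: 0.0456
gripper_force: 45.0
```

Request:
arm_command(steps=[{"translation": [-0.1,0,0],"twist": [0,0,0]},{"translation": [-0.1,0,0],"twist": [0,0,0]},{"translation": [-0.1,0,0],"twist": [0,0,0]},{"translation": [-0.1,0,0],"twist": [0,0,0]}])

```text
time: 6.2
tcp_pos: [0.4213, -0.0062, 0.1404]
ee_rot: [-0.001, 0.702, 0.712, -0.0]
ft_force: [-0.4, 0.3, -7.3]
finger_gap: 0.046
gripper_force: 45.0
```

```bash
python3 - <<'E'
from h import *
p,R,s=pose();print(p,s['ft_force']);go([.4228,-.007,.1],.0126)
c=cam("wrist","pics/w2.png");X=cloud(c);np.savez("wrist2.npz",X=X,im=c["image"])
E
```

```text
[ 0.42132403 -0.00624645  0.14036418] [-0.43003724  0.26747181 -7.31120988]
tr [-0.02  0.03  0.81] tw [-0.01 -0.01  0.01] t 6.2
```

View pics/w2.png

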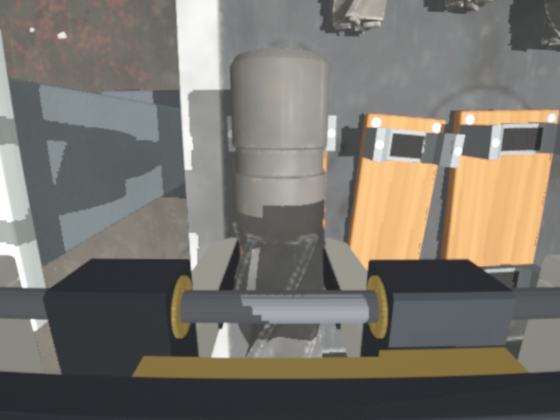

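Here d50 is held at px 232–328, centred over the medium saddle, whose cheeks show at x≈230 and 333. The near saddles of the small and large cradles are at (408,147) and (520,138).

Request:
arm_command(steps=[{"translation": [-0.02,0.03,0.3],"twist": [0,0,0]},{"translation": [-0.02,0.03,0.6],"twist": [0,0,0]},{"translation": [-0.02,0.03,0.9],"twist": [0,0,0]},{"translation": [-0.02,0.03,1.05],"twist": [0,0,0]},{"translation": [-0.02,0.03,1.1],"twist": [0,0,0]},{"translation": [-0.02,0.03,1.1],"twist": [0,0,0]},{"translation": [-0.02,0.03,1.1],"twist": [0,0,0]}])

```text
time: 6.95
tcp_pos: [0.4239, -0.0084, 0.0863]
ee_rot: [0.001, 0.703, 0.712, 0.0]
ft_force: [1.2, -0.2, -6.4]
finger_gap: 0.0458
gripper_force: 45.0
```

```bash
python3 - <<'E'
from h import *
p,R,s=pose();print(p,s['ft_force']);go([.4228,-.007,.0512],.0126)
X=np.load("wrist2.npz")["X"];z=X[...,2]
g=((z>.034)&(z<.065)&(X[...,1]<.12)&(X[...,1]>-.12)&(X[...,0]>.33)&(X[...,0]<.7)).astype(np.uint8)
n,l,st,_=cv2.connectedComponentsWithStats(g)
for i in range(1,n):
    if st[i,4]>50: P=X[l==i]; print("cheek",st[i],P.min(0).round(4),P.max(0).round(4))
E
```

```text
[ 0.42388705 -0.00839515  0.08630857] [ 1.23876511 -0.23326091 -6.39594853]
tr [ 0.03 -0.02  0.7 ] tw [0.01 0.   0.  ] t 6.95
cheek [323 115  13  36 295] [0.454  0.0482 0.047 ] [0.4623 0.074  0.052 ]
cheek [227 116   9  36 160] [0.3813 0.0464 0.047 ] [0.3873 0.0722 0.0509]
cheek [472 124  32  37 953] [0.5769 0.0438 0.034 ] [0.5919 0.0706 0.0573]
cheek [370 127  21  35 596] [0.4936 0.0396 0.0341] [0.5082 0.066  0.0454]
cheek [437 134  28  34 712] [0.5499 0.0364 0.034 ] [0.5651 0.0623 0.0451]
```

Request:
arm_command(steps=[{"translation": [0.02,-0.02,0.1],"twist": [0,0,0]},{"translation": [0.02,-0.02,0.2],"twist": [0,0,0]},{"translation": [0.02,-0.02,0.3],"twist": [0,0,0]},{"translation": [0.02,-0.02,0.4],"twist": [0,0,0]},{"translation": [0.02,-0.02,0.48],"twist": [0,0,0]},{"translation": [0.02,-0.02,0.56],"twist": [0,0,0]},{"translation": [0.02,-0.02,0.56],"twist": [0,0,0]},{"translation": [0.02,-0.02,0.56],"twist": [0,0,0]}])

```text
time: 7.75
tcp_pos: [0.4223, -0.0074, 0.0576]
ee_rot: [-0.0, 0.703, 0.711, -0.0]
ft_force: [0.7, -0.3, -5.7]
finger_gap: 0.0458
gripper_force: 45.0
```

Request:
arm_command(steps=[{"translation": [0,0,0.05],"twist": [0,0,0]},{"translation": [0,0,0.08],"twist": [0,0,0]},{"translation": [0,0,0.1],"twist": [0,0,0]},{"translation": [0,0,0.1],"twist": [0,0,0]}])

```text
time: 8.15
tcp_pos: [0.4222, -0.0074, 0.0526]
ee_rot: [-0.0, 0.703, 0.711, -0.0]
ft_force: [-1.2, 0.4, -6.6]
finger_gap: 0.0459
gripper_force: 45.0
```

Request:
arm_command(steps=[{"translation": [0,0,0.02],"twist": [0,0,0]},{"translation": [0,0,0.03],"twist": [0,0,0]},{"translation": [0,0,0.04],"twist": [0,0,0]},{"translation": [0,0,0.04],"twist": [0,0,0]}])

```text
time: 8.55
tcp_pos: [0.4224, -0.0074, 0.0512]
ee_rot: [0.0, 0.703, 0.711, 0.0]
ft_force: [-2.2, -0.6, 3.5]
finger_gap: 0.0458
gripper_force: 45.0
```

Request:
arm_command(claw=0.68, steps=[{"translation": [0,0,0],"twist": [0,0,0]},{"translation": [0,0,0],"twist": [0,0,0]},{"translation": [0,0,0],"twist": [0,0,0]},{"translation": [0,0,0],"twist": [0,0,0]}])

```text
time: 8.95
tcp_pos: [0.4227, -0.0075, 0.0509]
ee_rot: [0.0, 0.703, 0.711, 0.0]
ft_force: [-0.3, -0.1, -0.2]
finger_gap: 0.063
gripper_force: 0.0
```

Request:
arm_command(steps=[{"translation": [0,0,-0.2],"twist": [0,0,0]},{"translation": [0,0,-0.7],"twist": [0,0,0]},{"translation": [0,0,-1.3],"twist": [0,0,0]},{"translation": [0,0,-2],"twist": [0,0,0]},{"translation": [0,0,-2.8],"twist": [0,0,0]},{"translation": [0,0,-3],"twist": [0,0,0]},{"translation": [0,0,-3],"twist": [0,0,0]},{"translation": [0,0,-3],"twist": [0,0,0]}])

```text
time: 9.75
tcp_pos: [0.4217, -0.0072, 0.2]
ee_rot: [-0.0, 0.703, 0.711, -0.0]
ft_force: [-1.4, 0.4, 0.2]
finger_gap: 0.0633
gripper_force: 0.0
```

```bash
python3 - <<'E'
from meas import *
p,R,s=pose();print(p,s['ft_force'],s['finger_gap'])
go([.5715,.27,.18],-.033)
for n in("scene","wrist"):
    c=cam(n,f"pics/{n}3.png");X=cloud(c)
    P=X[(X[...,0]>.385)&(X[...,0]<.46)&(X[...,1]>-.15)&(X[...,1]<.13)&(X[...,2]>.062)&(X[...,2]<.08)]
    print(n,len(P), P.min(0),P.max(0),np.percentile(P[:,2],98), np.median(P[P[:,1]>.04],0),np.median(P[P[:,1]<-.04],0))
E
```

```text
[ 0.42165874 -0.00722617  0.20002794] [-1.44296914  0.43688988  0.16679966] 0.06325235833663331
tr [5.51 3.06 0.4 ] tw [-0.01 -0.    0.43] t 9.75
scene 342 [ 0.40432285 -0.1130378   0.06202566] [0.44206849 0.09109712 0.07258688] 0.06997987307453137 [0.41951683 0.06334584 0.06600264] [ 0.42097123 -0.07070273  0.06459247]
wrist 4217 [ 0.40487319 -0.09602813  0.06200048] [0.44054566 0.09433118 0.07062372] 0.06882130670901711 [0.42152978 0.06882905 0.06527965] [ 0.42385857 -0.0609174   0.06492398]
```

d50 is seated: its top is at about 69–70 mm, and it spans y from −.113 to .094. Next is d38.

Request:
arm_command(claw=0.58, steps=[{"translation": [0.8,0.44,0],"twist": [0,0,0.1]},{"translation": [1.6,0.89,0],"twist": [0,0,0.2]},{"translation": [2.4,1.33,0],"twist": [0,0,0.3]},{"translation": [3.2,1.78,0],"twist": [0,0,0.43]},{"translation": [4.0,2.22,0],"twist": [0,0,0.43]},{"translation": [4.8,2.66,0],"twist": [0,0,0.43]},{"translation": [5.51,3.06,0],"twist": [0,0,0.43]},{"translation": [5.51,3.06,0.4],"twist": [0,0,0.43]}])

```text
time: 10.65
tcp_pos: [0.5745, 0.2746, 0.1805]
ee_rot: [0.0, 0.717, 0.697, 0.002]
ft_force: [1.4, -0.3, 0.2]
finger_gap: 0.0539
gripper_force: 0.0
```

Request:
arm_command(steps=[{"translation": [0,0,0],"twist": [0,0,0]},{"translation": [0,0,0],"twist": [0,0,0]},{"translation": [0,0,0],"twist": [0,0,0]}])

```text
time: 10.95
tcp_pos: [0.5718, 0.2692, 0.1808]
ee_rot: [-0.0, 0.719, 0.695, -0.0]
ft_force: [-0.6, 0.3, -0.5]
finger_gap: 0.0539
gripper_force: 0.0
```

```bash
python3 -c "
from h import *
print(pose()[0]);go([.5715,.27,.025],-.033)"
```

```text
[0.57175975 0.26916238 0.18077908]
tr [ 0.02 -0.    3.12] tw [-0.01  0.   -0.01] t 10.95
```

Request:
arm_command(steps=[{"translation": [0.02,0,0.6],"twist": [0,0,0]},{"translation": [0.02,0,1.3],"twist": [0,0,0]},{"translation": [0.02,0,1.9],"twist": [0,0,0]},{"translation": [0.02,0,2.4],"twist": [0,0,0]},{"translation": [0.02,0,2.8],"twist": [0,0,0]},{"translation": [0.02,0,3.05],"twist": [0,0,0]},{"translation": [0.02,0,3.1],"twist": [0,0,0]},{"translation": [0.02,0,3.1],"twist": [0,0,0]}])

```text
time: 11.75
tcp_pos: [0.5724, 0.2707, 0.0264]
ee_rot: [0.0, 0.719, 0.695, 0.0]
ft_force: [0.2, 0.3, 0.7]
finger_gap: 0.054
gripper_force: 0.0
```

Request:
arm_command(claw=0.2, force=45, steps=[{"translation": [0,0,0],"twist": [0,0,0]},{"translation": [0,0,0],"twist": [0,0,0]},{"translation": [0,0,0],"twist": [0,0,0]},{"translation": [0,0,0],"twist": [0,0,0]},{"translation": [0,0,0],"twist": [0,0,0]}])

```text
time: 12.25
tcp_pos: [0.5726, 0.2711, 0.0267]
ee_rot: [0.0, 0.719, 0.695, 0.001]
ft_force: [-0.4, 0.1, 5.3]
finger_gap: 0.0346
gripper_force: 45.0
```

Request:
arm_command(steps=[{"translation": [0,0,-0.1],"twist": [0,0,0]},{"translation": [0,0,-0.3],"twist": [0,0,0]},{"translation": [0,0,-0.6],"twist": [0,0,0]},{"translation": [0,0,-1.0],"twist": [0,0,0]},{"translation": [0,0,-1.6],"twist": [0,0,0]},{"translation": [0,0,-2.2],"twist": [0,0,0]},{"translation": [0,0,-2.6],"twist": [0,0,0]},{"translation": [0,0,-2.6],"twist": [0,0,0]}])

```text
time: 13.05
tcp_pos: [0.5741, 0.2716, 0.1603]
ee_rot: [0.002, 0.719, 0.695, 0.003]
ft_force: [0.7, 0.9, -6.3]
finger_gap: 0.0344
gripper_force: 45.0
```

```bash
python3 -c "
from h import *
p,R,s=pose();print(p,s['finger_gap'],s['ft_force'],s['ft_torque']);go([.5253,-.016,.15],-.055)"
```

```text
[0.57405171 0.27161381 0.16029198] 0.0343551489460548 [ 0.73099105  0.92845743 -6.25990538] [0.02122113 0.00369435 0.01659575]
tr [-5.78 -0.79  0.19] tw [ 0.07 -0.02  0.21] t 13.05
```

Request:
arm_command(steps=[{"translation": [-0.3,-0.04,0],"twist": [0,0,0]},{"translation": [-0.9,-0.12,0],"twist": [0,0,0.1]},{"translation": [-1.7,-0.23,0],"twist": [0,0,0.1]},{"translation": [-2.6,-0.36,0],"twist": [0,0,0.2]},{"translation": [-3.5,-0.48,0],"twist": [0,0,0.2]},{"translation": [-4.4,-0.6,0],"twist": [0,0,0.2]},{"translation": [-5.2,-0.71,0],"twist": [0,0,0.2]},{"translation": [-5.6,-0.77,0],"twist": [0,0,0.2]}])

```text
time: 13.85
tcp_pos: [0.5219, -0.0112, 0.1541]
ee_rot: [-0.001, 0.727, 0.687, -0.002]
ft_force: [1.1, 0.1, -6.6]
finger_gap: 0.035
gripper_force: 45.0
```

Request:
arm_command(steps=[{"translation": [-0.15,-0.02,0.2],"twist": [0,0,0]},{"translation": [-0.15,-0.02,0.4],"twist": [0,0,0]},{"translation": [-0.15,-0.02,0.4],"twist": [0,0,0]},{"translation": [-0.15,-0.02,0.4],"twist": [0,0,0]}])

```text
time: 14.25
tcp_pos: [0.5223, -0.0138, 0.1347]
ee_rot: [-0.001, 0.725, 0.688, -0.0]
ft_force: [-0.1, -0.9, -6.2]
finger_gap: 0.035
gripper_force: 45.0
```

```bash
python3 - <<'E'
from h import *
p,R,s=pose();print(p,s['ft_force']);go([.5253,-.016,.08],-.055)
c=cam("wrist","pics/w4.png");X=cloud(c);z=X[...,2]
print('yaw',np.arctan2(R.as_matrix()[1,1],R.as_matrix()[0,1]))
g=((z>.034)&(z<.065)&(X[...,1]<.12)&(X[...,1]>-.12)&(X[...,0]>.47)&(X[...,0]<.7)).astype(np.uint8)
n,l,st,_=cv2.connectedComponentsWithStats(g)
for i in range(1,n):
    if st[i,4]>50: P=X[l==i]; print("cheek",st[i],P.min(0).round(4),P.max(0).round(4))
P=X[(z>.11)&(z<.17)&(X[...,1]>.04)&(X[...,1]<.2)&(abs(X[...,0]-.525)<.05)]
for y in(.05,.07,.085):
    q=P[abs(P[:,1]-y)<.005]; print(y,len(q),q.min(0),q.max(0))
E
```

```text
[ 0.52226169 -0.01381249  0.13469631] [-0.0909412  -0.86206055 -6.20892906]
tr [-0.04  0.07  1.09] tw [-0.02 -0.01  0.02] t 14.25
yaw -0.05248328592769797
cheek [ 448   93   35   39 1203] [0.6563 0.0479 0.034 ] [0.6711 0.0744 0.0574]
cheek [347 103  24  39 843] [0.578 0.044 0.034] [0.5923 0.0706 0.0573]
cheek [238 117   6  35 177] [0.4944 0.0407 0.0414] [0.4993 0.0659 0.0449]
cheek [314 118  18  35 567] [0.5517 0.0367 0.0374] [0.5647 0.0623 0.0449]
cheek [451 258  22  20 168] [ 0.6673 -0.0687  0.034 ] [ 0.6775 -0.0601  0.0568]
0.05 1606 [0.50792613 0.0450135  0.12603005] [0.54238705 0.05499968 0.14514917]
0.07 1768 [0.50944403 0.06500054 0.12909943] [0.54332489 0.07499836 0.14491743]
0.085 1758 [0.51021114 0.08001045 0.12840905] [0.5442085  0.08998957 0.14499067]
```

Request:
arm_command(steps=[{"translation": [-0.04,0.07,0.2],"twist": [0,0,0]},{"translation": [-0.04,0.07,0.5],"twist": [0,0,0]},{"translation": [-0.04,0.07,0.8],"twist": [0,0,0]},{"translation": [-0.04,0.07,1.0],"twist": [0,0,0]},{"translation": [-0.04,0.07,1.1],"twist": [0,0,0]},{"translation": [-0.04,0.07,1.1],"twist": [0,0,0]},{"translation": [-0.04,0.07,1.1],"twist": [0,0,0]}])

```text
time: 15.0
tcp_pos: [0.5268, -0.0173, 0.0811]
ee_rot: [0.0, 0.726, 0.688, 0.0]
ft_force: [0.3, -0.6, -6.7]
finger_gap: 0.0345
gripper_force: 45.0
```

```bash
python3 - <<'E'
from h import *
p,R,s=pose();print(p,s['ft_force']);go([.5255,-.016,.0465],-.055)
E
```

```text
[ 0.52678655 -0.01728734  0.08112109] [ 0.33775532 -0.57723591 -6.73079692]
tr [ 0.02 -0.03  0.69] tw [0.01 0.   0.01] t 15.0
```

Request:
arm_command(steps=[{"translation": [0.02,-0.02,0.1],"twist": [0,0,0]},{"translation": [0.02,-0.02,0.2],"twist": [0,0,0]},{"translation": [0.02,-0.02,0.3],"twist": [0,0,0]},{"translation": [0.02,-0.02,0.4],"twist": [0,0,0]},{"translation": [0.02,-0.02,0.48],"twist": [0,0,0]},{"translation": [0.02,-0.02,0.56],"twist": [0,0,0]},{"translation": [0.02,-0.02,0.56],"twist": [0,0,0]},{"translation": [0.02,-0.02,0.56],"twist": [0,0,0]}])

```text
time: 15.8
tcp_pos: [0.5253, -0.0162, 0.0526]
ee_rot: [-0.0, 0.726, 0.688, -0.0]
ft_force: [0.3, 1.0, -6.6]
finger_gap: 0.0351
gripper_force: 45.0
```

Request:
arm_command(steps=[{"translation": [0,0,0.05],"twist": [0,0,0]},{"translation": [0,0,0.08],"twist": [0,0,0]},{"translation": [0,0,0.1],"twist": [0,0,0]},{"translation": [0,0,0.1],"twist": [0,0,0]}])

```text
time: 16.2
tcp_pos: [0.5253, -0.0162, 0.0476]
ee_rot: [-0.0, 0.726, 0.688, -0.0]
ft_force: [0.0, -0.5, -6.3]
finger_gap: 0.0346
gripper_force: 45.0
```

Request:
arm_command(steps=[{"translation": [0,0,0.02],"twist": [0,0,0]},{"translation": [0,0,0.03],"twist": [0,0,0]},{"translation": [0,0,0.04],"twist": [0,0,0]},{"translation": [0,0,0.04],"twist": [0,0,0]}])

```text
time: 16.6
tcp_pos: [0.5255, -0.0163, 0.0467]
ee_rot: [0.0, 0.726, 0.688, 0.0]
ft_force: [-4.1, 1.0, 5.3]
finger_gap: 0.0342
gripper_force: 45.0
```

Contact made with the notch floors, so I'll release and back off. d50 is in the next cradle, so I'll open only a little.

Request:
arm_command(claw=0.52, steps=[{"translation": [0,0,0],"twist": [0,0,0]},{"translation": [0,0,0],"twist": [0,0,0]},{"translation": [0,0,0],"twist": [0,0,0]},{"translation": [0,0,0],"twist": [0,0,0]}])

```text
time: 17.0
tcp_pos: [0.5257, -0.0163, 0.0458]
ee_rot: [0.0, 0.726, 0.688, 0.0]
ft_force: [0.0, -0.0, 0.2]
finger_gap: 0.0481
gripper_force: 0.0
```

Request:
arm_command(steps=[{"translation": [0,0,-0.2],"twist": [0,0,0]},{"translation": [0,0,-0.7],"twist": [0,0,0]},{"translation": [0,0,-1.3],"twist": [0,0,0]},{"translation": [0,0,-2],"twist": [0,0,0]},{"translation": [0,0,-2.8],"twist": [0,0,0]},{"translation": [0,0,-3],"twist": [0,0,0]},{"translation": [0,0,-3],"twist": [0,0,0]},{"translation": [0,0,-3],"twist": [0,0,0]}])

```text
time: 17.8
tcp_pos: [0.5247, -0.0161, 0.1949]
ee_rot: [-0.001, 0.726, 0.688, -0.0]
ft_force: [0.2, -0.2, -0.3]
finger_gap: 0.0487
gripper_force: 0.0
```

```bash
python3 - <<'E'
from meas import *
p,R,s=pose();print(p,s['ft_force'],s['finger_gap'])
go([.656,.2445,.2],.07)
for n in("scene","wrist"):
    c=cam(n,f"pics/{n}5.png");X=cloud(c)
    P=X[(abs(X[...,0]-.525)<.026)&(X[...,1]>-.15)&(X[...,1]<.13)&(X[...,2]>.048)&(X[...,2]<.07)]
    print(n,len(P), P.min(0),P.max(0),np.percentile(P[:,2],98), np.median(P[P[:,1]>.04],0),np.median(P[P[:,1]<-.04],0))
E
```

```text
[ 0.52467524 -0.01606226  0.19491341] [ 0.24040996 -0.20486587 -0.3350607 ] 0.04872555023834681
tr [ 5.34  2.34 -0.1 ] tw [-0.01 -0.   -1.18] t 17.8
scene 316 [ 0.50776111 -0.09277138  0.04805024] [0.54474346 0.08541586 0.05876109] 0.05786799980208329 [0.52576337 0.06207298 0.05465681] [ 0.51902033 -0.06360659  0.05159538]
wrist 5170 [ 0.50658424 -0.11047438  0.04800928] [0.54434871 0.08896706 0.05792039] 0.05658535951564089 [0.52948603 0.0647147  0.05368748] [ 0.52258418 -0.07001159  0.05133325]
```

d38 is seated: its top is at about 57 mm. Next is d60.

Request:
arm_command(claw=0.82, steps=[{"translation": [0.75,0.33,0],"twist": [0,0,-0.2]},{"translation": [1.5,0.66,0],"twist": [0,0,-0.4]},{"translation": [2.3,1.0,0],"twist": [0,0,-0.6]},{"translation": [3.1,1.36,0],"twist": [0,0,-0.8]},{"translation": [3.9,1.71,0],"twist": [0,0,-1.0]},{"translation": [4.7,2.06,0],"twist": [0,0,-1.18]},{"translation": [5.34,2.34,0],"twist": [0,0,-1.18]},{"translation": [5.34,2.34,0.2],"twist": [0,0,-1.18]}])

```text
time: 18.7
tcp_pos: [0.6574, 0.2484, 0.1839]
ee_rot: [-0.0, 0.681, 0.733, 0.001]
ft_force: [-0.7, -0.2, 0.4]
finger_gap: 0.0758
gripper_force: 0.0
```

Request:
arm_command(steps=[{"translation": [0,0,0],"twist": [0,0,0]},{"translation": [0,0,0],"twist": [0,0,0]},{"translation": [0,0,0],"twist": [0,0,0]}])

```text
time: 19.0
tcp_pos: [0.6562, 0.2427, 0.1855]
ee_rot: [-0.0, 0.683, 0.731, -0.0]
ft_force: [-0.5, -0.7, -0.3]
finger_gap: 0.0762
gripper_force: 0.0
```

```bash
python3 - <<'E'
from meas import *
print(pose()[0]);go([.656,.2445,.036],.07)
c=cam("wrist","pics/w6.png");cutters(cloud(c))
E
```

```text
[0.65615575 0.24266636 0.18554042]
tr [0.04 0.   2.99] tw [-0.01  0.   -0.02] t 19.0Traceback (most recent call last):
  File "<stdin>", line 3, in <module>
  File "meas.py", line 14, in cutters
    mid=np.array(mid); k=np.polyfit(mid[:,0],mid[:,1],1); yc=(P[:,1].min()+P[:,1].max())/2
                                    ~~~^^^^^
IndexError: too many indices for array: array is 1-dimensional, but 2 were indexed
```

Request:
arm_command(steps=[{"translation": [0.04,0,0.6],"twist": [0,0,0]},{"translation": [0.04,0,1.2],"twist": [0,0,0]},{"translation": [0.04,0,1.8],"twist": [0,0,0]},{"translation": [0.04,0,2.3],"twist": [0,0,0]},{"translation": [0.04,0,2.7],"twist": [0,0,0]},{"translation": [0.04,0,2.95],"twist": [0,0,0]},{"translation": [0.04,0,2.95],"twist": [0,0,0]},{"translation": [0.04,0,2.95],"twist": [0,0,0]}])

```text
time: 19.85
tcp_pos: [0.657, 0.2458, 0.0393]
ee_rot: [0.0, 0.682, 0.731, 0.001]
ft_force: [0.8, -0.4, 0.7]
finger_gap: 0.0761
gripper_force: 0.0
```

Request:
arm_command(claw=0.4, force=50, steps=[{"translation": [0,0,0],"twist": [0,0,0]},{"translation": [0,0,0],"twist": [0,0,0]},{"translation": [0,0,0],"twist": [0,0,0]},{"translation": [0,0,0],"twist": [0,0,0]},{"translation": [0,0,0],"twist": [0,0,0]}])

```text
time: 20.35
tcp_pos: [0.6564, 0.2462, 0.0392]
ee_rot: [0.0, 0.682, 0.731, 0.0]
ft_force: [-2.1, -0.8, 6.7]
finger_gap: 0.0551
gripper_force: 50.0
```

Request:
arm_command(steps=[{"translation": [0,0,-0.1],"twist": [0,0,0]},{"translation": [0,0,-0.3],"twist": [0,0,0]},{"translation": [0,0,-0.6],"twist": [0,0,0]},{"translation": [0,0,-1.0],"twist": [0,0,0]},{"translation": [0,0,-1.6],"twist": [0,0,0]},{"translation": [0,0,-2.2],"twist": [0,0,0]},{"translation": [0,0,-2.6],"twist": [0,0,0]},{"translation": [0,0,-2.6],"twist": [0,0,0]}])

```text
time: 21.15
tcp_pos: [0.6587, 0.2466, 0.1733]
ee_rot: [0.002, 0.682, 0.731, 0.003]
ft_force: [0.2, 0.1, -7.4]
finger_gap: 0.0552
gripper_force: 50.0
```

```bash
python3 -c "
from h import *
p,R,s=pose();print(p,s['finger_gap'],s['ft_force'],s['ft_torque']);go([.628,-.008,.16],.058)"
```

```text
[0.658655   0.24661966 0.17334862] 0.05515070544185707 [ 0.19129192  0.09759378 -7.36975693] [-0.04826257 -0.03733114 -0.01419065]
tr [-5.04 -0.97  0.25] tw [ 0.08 -0.01  0.11] t 21.15
```

Request:
arm_command(steps=[{"translation": [-0.3,-0.06,0],"twist": [0,0,0]},{"translation": [-0.9,-0.17,0],"twist": [0,0,0.1]},{"translation": [-1.6,-0.31,0],"twist": [0,0,0.1]},{"translation": [-2.4,-0.46,0],"twist": [0,0,0.1]},{"translation": [-3.2,-0.62,0],"twist": [0,0,0.1]},{"translation": [-4.0,-0.77,0],"twist": [0,0,0.1]},{"translation": [-4.7,-0.9,0],"twist": [0,0,0.1]},{"translation": [-5.0,-0.96,0],"twist": [0,0,0.1]}])

```text
time: 21.95
tcp_pos: [0.6241, -0.0109, 0.1663]
ee_rot: [-0.001, 0.687, 0.727, -0.002]
ft_force: [0.2, 0.7, -8.7]
finger_gap: 0.0549
gripper_force: 50.0
```

Request:
arm_command(steps=[{"translation": [0,0,0.2],"twist": [0,0,0]},{"translation": [0,0,0.3],"twist": [0,0,0]},{"translation": [0,0,0.3],"twist": [0,0,0]},{"translation": [0,0,0.3],"twist": [0,0,0]}])

```text
time: 22.35
tcp_pos: [0.6256, -0.0053, 0.1525]
ee_rot: [-0.001, 0.685, 0.728, -0.0]
ft_force: [-0.6, -0.1, -7.8]
finger_gap: 0.0549
gripper_force: 50.0
```

```bash
python3 - <<'E'
from h import *
p,R,s=pose();print(p,s['ft_force']);go([.628,-.008,.1],.058)
c=cam("wrist","pics/w7.png");X=cloud(c);z=X[...,2]
g=((z>.034)&(z<.065)&(X[...,1]<.12)&(X[...,1]>-.12)&(X[...,0]>.56)&(X[...,0]<.7)).astype(np.uint8)
n,l,st,_=cv2.connectedComponentsWithStats(g)
for i in range(1,n):
    if st[i,4]>50: P=X[l==i]; print("cheek",st[i],P.min(0).round(4),P.max(0).round(4))
P=X[(z>.115)&(z<.19)&(X[...,1]>.04)&(X[...,1]<.2)&(abs(X[...,0]-.628)<.06)]
print(P[:,1].max())
for y in(.05,.06,.07,.085):
    q=P[abs(P[:,1]-y)<.005]; print(y,len(q),q.min(0),q.max(0))
E
```

```text
[ 0.62558727 -0.00531733  0.15249881] [-0.55372843 -0.13544625 -7.80415422]
tr [-0.06  0.05  1.05] tw [-0.01 -0.01  0.03] t 22.35
cheek [330 119  14  35 354] [0.6616 0.0483 0.0521] [0.6709 0.0745 0.0567]
cheek [203 127   9  33 267] [0.56   0.0358 0.0342] [0.5655 0.0621 0.0449]
0.09976440379850125
0.05 2494 [0.59567808 0.04500115 0.14273692] [0.64881736 0.05499708 0.17135309]
0.06 2569 [0.5948179  0.05500241 0.14683573] [0.64772267 0.06499662 0.17133028]
0.07 2835 [0.59411095 0.06501202 0.14734436] [0.6474275  0.07499952 0.17188461]
0.085 3077 [0.59292447 0.08000401 0.14721977] [0.64641103 0.08999605 0.17153048]
```

Request:
arm_command(steps=[{"translation": [-0.05,0.05,0.2],"twist": [0,0,0]},{"translation": [-0.05,0.05,0.5],"twist": [0,0,0]},{"translation": [-0.05,0.05,0.8],"twist": [0,0,0]},{"translation": [-0.05,0.05,1.0],"twist": [0,0,0]},{"translation": [-0.05,0.05,1.1],"twist": [0,0,0]},{"translation": [-0.05,0.05,1.1],"twist": [0,0,0]},{"translation": [-0.05,0.05,1.1],"twist": [0,0,0]}])

```text
time: 23.1
tcp_pos: [0.6291, -0.009, 0.0987]
ee_rot: [0.0, 0.686, 0.728, 0.0]
ft_force: [-0.1, 0.0, -8.1]
finger_gap: 0.055
gripper_force: 50.0
```

```bash
python3 - <<'E'
from h import *
p,R,s=pose();print(p,s['ft_force']);go([.628,-.008,.0592],.058)
E
```

```text
[ 0.62910406 -0.00902735  0.09872792] [-0.13151974  0.02991733 -8.13929021]
tr [ 0.02 -0.02  0.79] tw [0.01 0.   0.01] t 23.1
```

Request:
arm_command(steps=[{"translation": [0.02,-0.02,0.1],"twist": [0,0,0]},{"translation": [0.02,-0.02,0.2],"twist": [0,0,0]},{"translation": [0.02,-0.02,0.3],"twist": [0,0,0]},{"translation": [0.02,-0.02,0.4],"twist": [0,0,0]},{"translation": [0.02,-0.02,0.5],"twist": [0,0,0]},{"translation": [0.02,-0.02,0.6],"twist": [0,0,0]},{"translation": [0.02,-0.02,0.66],"twist": [0,0,0]},{"translation": [0.02,-0.02,0.66],"twist": [0,0,0]}])

```text
time: 23.9
tcp_pos: [0.6271, -0.008, 0.0645]
ee_rot: [-0.001, 0.686, 0.728, -0.0]
ft_force: [-0.1, 0.2, -8.4]
finger_gap: 0.055
gripper_force: 50.0
```

Request:
arm_command(steps=[{"translation": [0,0,0.05],"twist": [0,0,0]},{"translation": [0,0,0.08],"twist": [0,0,0]},{"translation": [0,0,0.1],"twist": [0,0,0]},{"translation": [0,0,0.1],"twist": [0,0,0]}])

```text
time: 24.3
tcp_pos: [0.6275, -0.008, 0.0602]
ee_rot: [-0.0, 0.686, 0.728, -0.0]
ft_force: [-0.5, 0.9, -7.9]
finger_gap: 0.0546
gripper_force: 50.0
```

Request:
arm_command(steps=[{"translation": [0,0,0.02],"twist": [0,0,0]},{"translation": [0,0,0.03],"twist": [0,0,0]},{"translation": [0,0,0.04],"twist": [0,0,0]},{"translation": [0,0,0.04],"twist": [0,0,0]}])

```text
time: 24.7
tcp_pos: [0.6277, -0.0081, 0.0592]
ee_rot: [0.0, 0.686, 0.728, 0.0]
ft_force: [-2.8, 0.2, 1.0]
finger_gap: 0.0548
gripper_force: 50.0
```

Request:
arm_command(claw=0.74, steps=[{"translation": [0,0,0],"twist": [0,0,0]},{"translation": [0,0,0],"twist": [0,0,0]},{"translation": [0,0,0],"twist": [0,0,0]},{"translation": [0,0,0],"twist": [0,0,0]}])

```text
time: 25.1
tcp_pos: [0.628, -0.0081, 0.0586]
ee_rot: [0.0, 0.686, 0.728, 0.0]
ft_force: [0.8, -0.5, 0.2]
finger_gap: 0.0687
gripper_force: 0.0
```

Request:
arm_command(steps=[{"translation": [0,0,-0.2],"twist": [0,0,0]},{"translation": [0,0,-0.7],"twist": [0,0,0]},{"translation": [0,0,-1.3],"twist": [0,0,0]},{"translation": [0,0,-2],"twist": [0,0,0]},{"translation": [0,0,-2.8],"twist": [0,0,0]},{"translation": [0,0,-3.6],"twist": [0,0,0]},{"translation": [0.8,0,-4.2],"twist": [0,0,0]},{"translation": [1.6,0,-4.4],"twist": [0,0,0]}])

```text
time: 25.9
tcp_pos: [0.6244, 0.0716, 0.2837]
ee_rot: [0.003, 0.687, 0.727, 0.003]
ft_force: [0.5, 0.1, -0.1]
finger_gap: 0.0687
gripper_force: 0.0
```

Request:
arm_command(steps=[{"translation": [0.8,-0.8,-0.5],"twist": [0,0,0]},{"translation": [1.2,-1.2,-0.8],"twist": [0,0,0]},{"translation": [1.2,-1.2,-0.8],"twist": [0,0,0]},{"translation": [1.2,-1.2,-0.8],"twist": [0,0,0]}])

```text
time: 26.3
tcp_pos: [0.5593, 0.1287, 0.3199]
ee_rot: [0.001, 0.685, 0.728, 0.001]
ft_force: [-0.0, 0.1, -0.0]
finger_gap: 0.0687
gripper_force: 0.0
```

```bash
python3 - <<'E'
from h import *
p,R,s=pose();print(p,s['ft_force'],s['time'])
c=cam("wrist","pics/w8.png");X=cloud(c)
for nm,cx,D in(("50",.4228,.05),("38",.5253,.038),("60",.628,.06)):
    P=X[(abs(X[...,0]-cx)<D/2+.01)&(X[...,1]>-.16)&(X[...,1]<.14)&(X[...,2]>.02+.75*D)&(X[...,2]<.1)]
    (a,b),wh,an=cv2.minAreaRect((P[:,:2]*1000).astype(np.float32))
    print(nm,len(P),np.percentile(P[:,2],98),P[:,1].min(),P[:,1].max(),np.round([a,b,*wh,an],1))
E
```

```text
[0.5592879  0.12868857 0.31986594] [-0.00218691  0.11293854 -0.04256331] 26.3
50 1485 0.06773410542135558 -0.008158104259620583 0.09510365133079582 [421.9  43.5 103.3  39.2  89.8]
38 1731 0.05616609822092659 -0.12265526306699488 0.08947530139128489 [526.1 -17.  212.9  31.4  86.7]
60 2974 0.07839005870467543 -0.11693491218021375 0.09747599920977056 [627.6  -9.7  49.7 213.6   3.6]
```

View pics/w8.png

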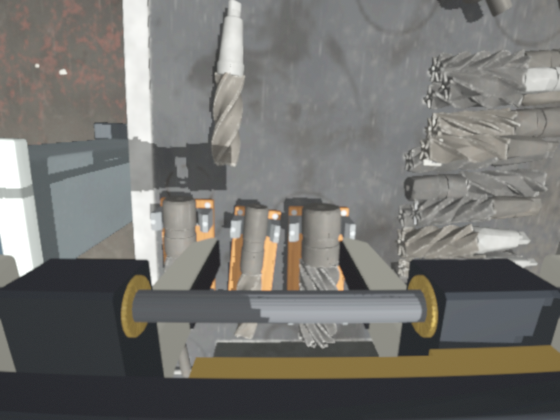

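The picture shows all three cutters lying in their cradles, with ends at (180,200), (255,207) and (322,207), and taper_d40 untouched at (228,100). The measured centres are within 2 mm of the cradle centres and the heights are right, so I'll hand the job in.

```bash
python3 -c "
from workcell import ctrl
print(ctrl.job_done())"
```

```text
the job is handed in; nothing more can be done
None
```

The three straight-shank cutters are in their matching cradles, within about 3 mm of centre and down on the notch floors by camera measurement, and the job was handed in at about 26 s; no pass/fail result came back, taper_d40 looked unmoved at the end, and I did not re-check taper_d30 or the key.

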